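# Secure a painted panel on a notched table easel

## Task

The painted panel lies loose on the table easel, which is laid flat. Lift the sliding holder's sprung tab out of its notch, slide the holder up so that it pushes the panel gently home against the ledge, and let the tab drop fully into the notch that keeps the holder as close up to the panel as the notches allow, so that the lips of holder and ledge lap over both ends of the panel. Leave the water pot, stamp and ink bottle standing where they are.

Things in the scene. Friction and masses are not known exactly. Their poses are not given: they have to be found in the camera images.
- easel: wooden table easel laid flat, fixed. Origin on the table under the mast; z up, x along the mast from holder to ledge. Mast: x -300 to 230, 40 wide, top 34 mm above the table. Two side slats, same height, x -20 to 230, y 73 to 97 and -97 to -73. Two 12 mm high cross-pieces at x -7 to 27, 188 to 222
- notches (a point): point on the mast's top face where the holder's pin starts, in a notch. The face has hand-sawn cross notches 9 mm wide, 7 mm deep, unevenly spaced 13 to 18 mm apart; where the others lie is not measured, and the holder hides some
- ledge: wooden cross-bar 250 mm long, clamped across the easel (place along the mast differs), axes as the easel's. Origin: at table height under the middle of its inner face, which looks to -x and stops the panel. Bar 34 to 62 mm above the table; its lip, 56 to 62 mm high, overhangs 12 mm to -x; a black wing knob on it reaches 85 mm
- panel: the painting, loose: red sheet on a wooden panel, 160 mm (its x, along the mast) by 240 mm (y) by 16 mm, about 0.3 to 0.65 kg. Origin: centre of its underside. It lies on mast and slats, underside 34 mm above the table, its +x end 12 to 26 mm short of the ledge, slightly crooked
- holder: metal saddle with wooden jaw bar; only slides along the mast (170 mm towards the ledge, rubbing about 2 N). Axes as the easel's; origin at table height on the mast's axis under the jaw face, which looks to +x. Jaw bar x -14 to 0, y -70 to 70, 36 to 60 mm high; its lip, 55 to 61 mm high, reaches x +30. Saddle x -112 to 0, y -29 to 29, to 63 mm high. Tab centred at x -70
- holder_face (a point): middle of the holder's jaw face, 42 mm above the table
- tab (a joint): angle (rad) of the holder's sprung tab: 0 fully down, its 6 mm pin 5.5 mm deep in a notch; about 0.16 pin resting on the wood between notches; above 0.2 clear. Lifting takes 2 to 4 N at its edge; let go, it springs down, and drops into a notch once the pin is over one. Sliding the holder takes 2 N with the tab lifted, 5 to 8 N with the pin dragging on the wood, and is blocked in a notch
- tab_edge (a point): underside of the tab's rolled free edge (6 mm thick, along the mast), mid-width; moves with the tab. Tab: steel channel 56 mm wide (along the mast), hinged along the mast at holder y -28, 58 mm above the table, its level plate reaching over the mast to this edge at holder y +58, 55 mm above the table when down; below the edge is bare table
- tab_pocket (a point): point between the tab's two side flanges, mid-width, 10 mm under the plate and 6 mm in from the edge; moves with the tab. The flanges (3 mm thick, 50 mm apart inside, holder y 32 to 72, from the plate down to 33 mm above the table) leave a pocket open below and to +y, where a finger can lift the edge and push the holder along; the jaw bar is 28 mm beyond the flange
- water_pot: white ceramic cup, 72 mm across, 75 mm high, loose, beside the mast; origin centre of its underside. Leave alone
- stamp: wooden hand stamp, block 70 x 45 x 14 mm with a turned handle, 76 mm high, loose, beside the panel; origin centre of its underside. Leave alone
- ink_bottle: square blue plastic ink bottle, 50 x 50 x 82 mm, loose, beyond the mast's end; origin centre of its underside. Leave alone

How it is judged:
By the outcome, as a careful person would: the job done as asked, in the order asked, and still so for the second after the job is handed in, with the robot touching nothing.
It also fails if it takes over 42 s, if anything falls off the work surface, if the arm or the gripper's body presses on something with over 40 N, if the wrist force passes 120 N, or if a joint passes its speed limit or range.

## Robot

A 7-joint arm with a two-finger parallel gripper is mounted at the origin on the work surface. World frame = base frame: x ahead of the robot, y to its left, z up, the work surface at z = 0. Lengths are in m, angles in rad, forces in N, time in s.
With the tool pointing down it reaches from about 0.425 to 0.95 m from the base axis. Payload 4.7 kg.
Tool frame: the origin (TCP) lies on the centre line of the jaws, within the pads' length; the fingertips stand robot.nose_length ahead of it and the grasp point (between the pads) lies 8 mm behind it (robot.nose_length is the distance from the TCP to the fingertips, in m); z points along the fingers, x is the direction in which the jaws open and shut, and the axes are right-handed (so a half turn about z gives the same grasp; the last joint's range is limited). The gripper opens to 85 mm and grips with 20 to 120 N. Pads are 22 mm wide; open, the fingers measure 114 mm over their backs; the gripper's body (76 mm by 85 mm) begins 54 mm behind the grasp point. The pads swing forward as they close: fully open they stand 13 mm farther back than shut.
Start: joints at [-1.308, 0.469, -0.049, 1.532, 0.024, 1.141, -0.082], TCP at [0.194, 0.646, 0.217] pointing down, gripper open.
Joint ranges: [-2.59, 2.59], [-0.33, 1.99], [-1.39, 1.29], [0.1, 2.45], [-1.04, 4.18], [0.21, 1.99], [-2.66, 2.66]. Speed limits (rad/s): [2.57, 2.57, 3.14, 3.14, 3.14, 3.14, 3.14].

## Interface

Orientations are given as [roll, pitch, yaw] about the fixed x, y, z axes, in that order (R = Rz(yaw) Ry(pitch) Rx(roll)).
In Python, from plant import robot gives the robot as it stands. Calls block until the motion is done:
- robot.goto(position, orientation): joint-space move of the TCP to a pose.
- robot.move_straight(position, vel=0.15, attitude=None, contact_N=None): straight line of the TCP; attitude=None keeps the orientation; vel is the mean speed in m/s. With contact_N (N) it stops when the force on the tool has changed by that much, and returns True; else False.
- robot.move_joints(angles): joint-space move.
- robot.grip(opening, strength=None): opening from 0.0 (shut) to 1.0 (fully open); strength is the grip in N (None keeps the last); returns when the fingers have stopped.
- robot.sleep(seconds).
- robot.inverse_kinematics(position, orientation): joint angles nearest the present ones, or None.
- robot.sense(): the state.
- robot.grab_frame(name): name is "side" or "top"; returns a dict with "image" (384x512x3 uint8, red, green, blue), "range_z" (384x512 float32, m along the optical axis (not along the pixel's ray), 0 where there is no reading), "fx", "fy", "cx", "cy" (pixels), "R" (3x3) and "t" (3): a world point X has camera coordinates R X + t. Camera axes: x right, y down, z forward; pixel columns grow to the right and rows downward; lengths in m; the calibration is good to about 2 mm. A picture is of the moment at which its call begins.
A pose or a line that the arm cannot do raises robot.IKError and nothing moves.
- robot.close_job(): hands the job in, once; it reports no verdict.
The state is a dict: "t": time; "joint_pos": joint angles; "joint_velocities": joint speeds; "effort": joint torques, N m; "tcp_pos": TCP position; "tcp_rot": TCP orientation; "wrist_force": force on the tool from outside, world axes, zero at the start; "torque": the same for the moment, N m; "opening": opening from 0.0 (shut) to 1.0 (fully open).
Only numpy, scipy, OpenCV 4.12 (cv2) and the standard library are available. Lean on these libraries where they do the work, as an engineer would, in place of code of your own. Each camera call takes 0.05 s, during which the arm holds its last target.

## Working session

There is one attempt and no reset: what is moved stays moved. The work goes in short steps, each a Python script; the robot and the scene stay as the last script left them, time stands still between calls to the robot, and variables do not carry over. Pictures are saved under pics/ and viewed, and the job is handed in when it is done.

```bash
ls; mkdir -p pics; python3 - <<'E'
from plant import robot
import cv2,numpy as np
s=robot.sense();print(s['t'],s['tcp_pos'],s['tcp_rot'],s['opening'],robot.nose_length,s['wrist_force'])
for n in('side','top'):
    f=robot.grab_frame(n);np.savez(f'{n}0.npz',**f)
    cv2.imwrite(f'pics/{n}0.png',cv2.resize(f['image'][:,:,::-1],(800,600)))
    print(n,f['fx'],f['fy'],f['cx'],f['cy'],f['R'].tolist(),f['t'].tolist())
E
```

```text
pics
0.0 [0.19396172 0.64586986 0.21545654] [3.14151537e+00 1.98535891e-03 1.27906109e+00] 1.0040487628426087 0.011 [-1.63742654  0.23381135 -0.38990739]
side 365.82831075263357 365.82831075263357 262.071810970706 190.30304575555078 [[0.8888742236474311, -0.4581450658586765, -0.0023902226937293223], [-0.28946391343576905, -0.5575467953850515, -0.7780438379515059], [0.35512428437608484, 0.6922749956377227, -0.6282054385797414]] [-0.5566723932214124, 0.1977437586620016, 0.6144328194911466]
top 363.2033101600465 363.2033101600465 255.83302920471667 192.94342014305866 [[-0.0001955853307784178, -0.9997781066965176, 0.021064166651098434], [-0.9949502451109355, -0.0019196386314128669, -0.10035100767413255], [0.10036917604557394, -0.020977424957597853, -0.9947290968610907]] [-0.05707253371566984, 0.5961067072068885, 0.7886493551443622]
```

View pics/side0.png

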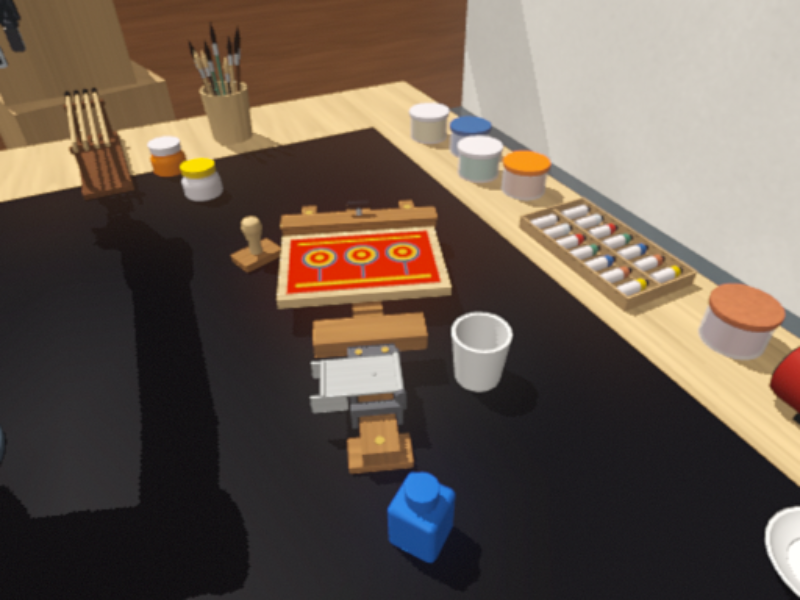

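View pics/top0.png

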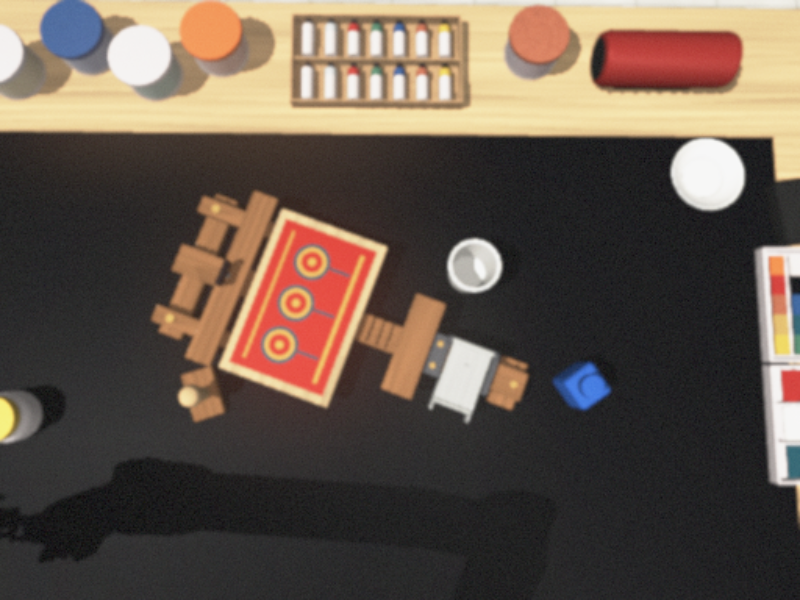

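Both views show the panel, ledge, holder and tab; the tab edge faces the robot (in the top view, the white plate is at about (460,375), with the flange ends at (432,407) and (468,420)). I'll zoom in to measure.

```bash
cat > h.py <<'E'
import numpy as np,cv2
def load(n): return dict(np.load(n))
def ray(f,u,v,z):
    d=np.array([(u-f['cx'])/f['fx'],(v-f['cy'])/f['fy'],1.]);R=f['R'];c=-R.T@f['t'];w=R.T@d
    return c+w*(z-c[2])/w[2]
def proj(f,X):
    p=f['R']@np.asarray(X)+f['t'];return np.array([f['fx']*p[0]/p[2]+f['cx'],f['fy']*p[1]/p[2]+f['cy']])
def crop(f,x0,y0,w,h,s,out):
    im=f['image'][y0:y0+h,x0:x0+w,::-1];cv2.imwrite(out,cv2.resize(im,(w*s,h*s),interpolation=cv2.INTER_CUBIC))
E
python3 - <<'E'
from h import *
f=load('top0.npz');crop(f,90,110,260,180,3,'pics/topc.png')
crop(f,220,175,130,100,6,'pics/topc2.png')
f=load('side0.npz');crop(f,170,180,130,100,6,'pics/sidec.png')
E
```

```text
(no output)
```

View pics/topc.png

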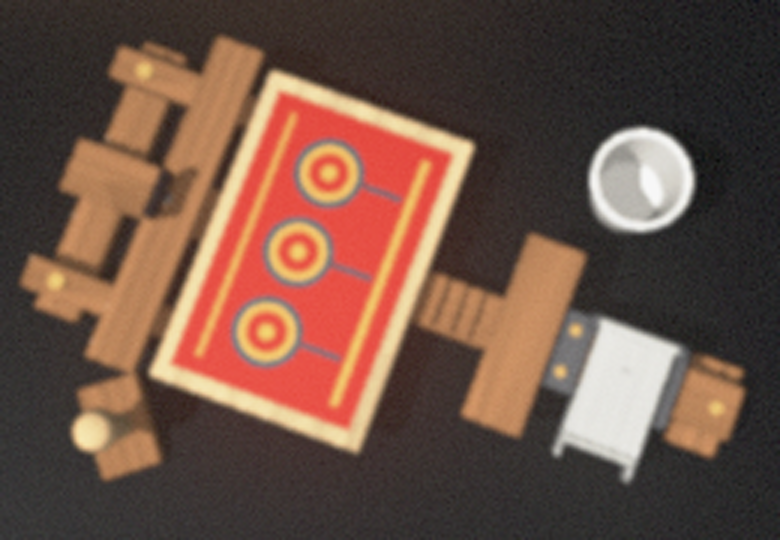

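View pics/topc2.png

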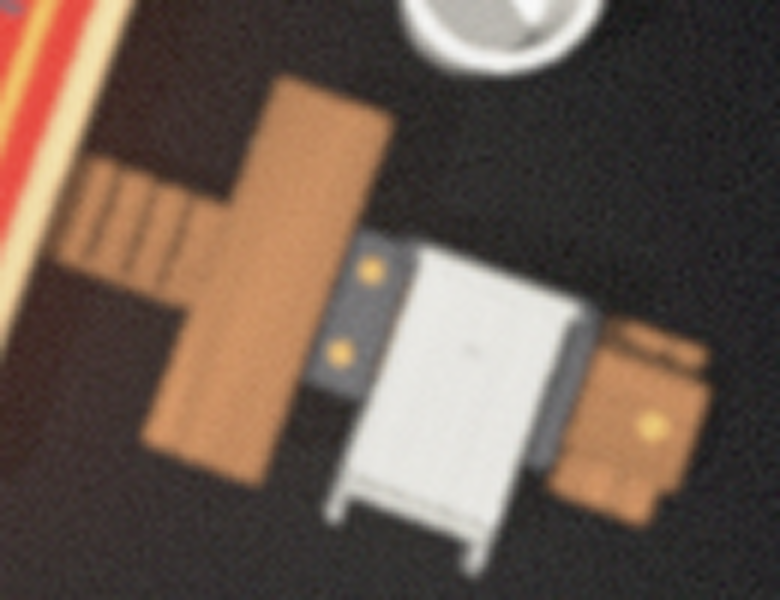

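View pics/sidec.png

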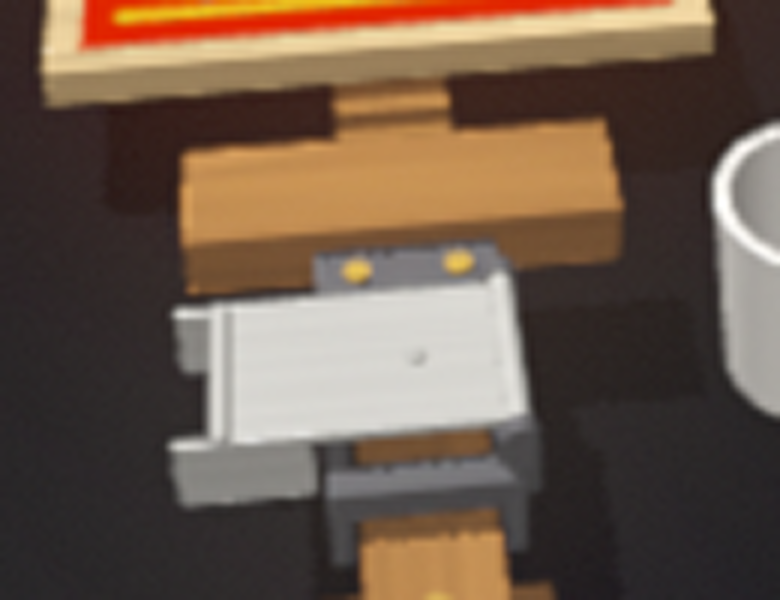

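```bash
cat > meas.py <<'E'
from h import *
f=load('top0.npz')
hsv=cv2.cvtColor(f['image'],cv2.COLOR_RGB2HSV)
P=lambda u,v,z:ray(f,u,v,z)[:2]
c2=lambda u,v,z:P((u+.5)/6-.5+220,(v+.5)/6-.5+175,z)
# white tab mask
m=((hsv[...,1]<40)&(hsv[...,2]>140)).astype(np.uint8);m[:,:230]=0;m[:210]=0;m[280:]=0;m[:,330:]=0
n,l,st,ce=cv2.connectedComponentsWithStats(m);k=1+st[1:,4].argmax();print('tab',st[k])
c=max(cv2.findContours((l==k).astype(np.uint8),0,1)[0],key=cv2.contourArea);r=cv2.minAreaRect(c);b=cv2.boxPoints(r)
print('tabbox',[(p+0).round(1).tolist()+P(*p,.060).round(4).tolist() for p in b])
print('jaw',[c2(*p,.061).round(4).tolist() for p in [(282,75),(395,120),(262,487),(142,437)]])
# panel: edges incl cream border: red mask
m=(((hsv[...,0]<6)|(hsv[...,0]>174))&(hsv[...,1]>150)&(hsv[...,2]>150)).astype(np.uint8);m[:110]=0;m[:,:100]=0;m[300:]=0;m[:,260:]=0
m=cv2.morphologyEx(m,cv2.MORPH_CLOSE,np.ones((15,15)))
n,l,st,ce=cv2.connectedComponentsWithStats(m);k=1+st[1:,4].argmax()
c=max(cv2.findContours((l==k).astype(np.uint8),0,1)[0],key=cv2.contourArea)
w=np.array([P(*p[0],.05) for p in c])*1000
r=cv2.minAreaRect(w.astype(np.float32));print('red sheet',r)
print('ledge lip corners',[P(u/3+90,v/3+110,.062).round(4).tolist() for u,v in [(217,37),(262,53),(132,372),(86,353)]])
print('panel corners',[P(u/3+90,v/3+110,.050).round(4).tolist() for u,v in [(272,70),(474,143),(356,452),(150,376)]])
print('notch',[c2(*p,.034).round(4).tolist() for p in [(70,212),(105,215),(140,230),(175,245)]])
E
python3 meas.py
```

```text
tab [ 275  216   42   54 1229]
tabbox [[273.6000061035156, 260.5, 0.4482, -0.094], [289.70001220703125, 215.10000610351562, 0.5451, -0.1292], [316.79998779296875, 224.6999969482422, 0.5244, -0.1878], [300.79998779296875, 270.1000061035156, 0.4279, -0.1519]]
jaw [[0.606, -0.0793], [0.5896, -0.1203], [0.4583, -0.0717], [0.476, -0.029]]
red sheet ((588.309814453125, 79.23646545410156), (134.43467712402344, 212.55245971679688), 69.74272918701172)
ledge lip corners [[0.7487, 0.1498], [0.7369, 0.1167], [0.5046, 0.2036], [0.518, 0.2365]]
panel corners [[0.7274, 0.1114], [0.673, -0.0387], [0.4473, 0.0456], [0.5016, 0.1943]]
notch [[0.5576, -0.0016], [0.5565, -0.0146], [0.5509, -0.0276], [0.5454, -0.0407]]
```

```bash
cat >> h.py <<'E'
yaw=np.deg2rad(69.55);ex=np.array([np.cos(yaw),np.sin(yaw),0]);ey=np.array([-ex[1],ex[0],0]);ez=np.array([0,0,1.])
T0=-.5257
from scipy.spatial.transform import Rotation as Ro
def W(s,y,z): return s*ex+(T0+y)*ey+z*ez
def att(a,sg=1):
    d=-np.cos(a)*ey-np.sin(a)*ez; x=sg*ex
    return Ro.from_matrix(np.c_[x,np.cross(d,x),d]).as_euler('xyz')
def tcp_from_tip(s,y,z,a): # tip centre -> tcp
    d=-np.cos(a)*ey-np.sin(a)*ez
    return W(s,y,z)-.011*d
E
python3 - <<'E'
from h import *
from plant import robot
f=load('top0.npz')
for g in (20,30,35,40,50):
  a=np.deg2rad(g)
  for sg in(1,-1):
    o=att(a,sg);r=[]
    for p in [(.038,.11,.030),(.038,.11,.15),(.038,.045,.030),(.038,.045,.065),(.15,.045,.065),(.15,.045,.03),(.15,.13,.03)]:
        q=robot.inverse_kinematics(tcp_from_tip(*p,a),o);r.append(None if q is None else np.round(q,2).tolist())
    print(g,sg,sum(x is not None for x in r),r[0],r[2])
E
```

```text
20 1 0 None None
20 -1 0 None None
30 1 0 None None
30 -1 0 None None
35 1 0 None None
35 -1 0 None None
40 1 0 None None
40 -1 0 None None
50 1 0 None None
50 -1 0 None None
```

```bash
cat >> h.py <<'E'
def pose(s,y,z,phi,sg=1):
    "TCP given in the tab's level frame (y,z), turned with the tab by phi"
    hy,hz=-.028,.058;dy,dz=y-hy,z-hz
    yy=hy+dy*np.cos(phi)-dz*np.sin(phi);zz=hz+dy*np.sin(phi)+dz*np.cos(phi)
    R=np.c_[sg*ex,np.cross(-ez,sg*ex),-ez]
    return W(s,yy,zz),(Ro.from_rotvec(phi*ex)*Ro.from_matrix(R)).as_euler('xyz')
E
python3 - <<'E'
from h import *
from plant import robot
f=load('top0.npz')
for p in [(475,568),(335,515)]:
    w=ray(f,(p[0]+.5)/6-.5+220,(p[1]+.5)/6-.5+175,.058);print('flange s,y',w@ex,w@ey-T0)
g=load('side0.npz')
for p in [(182,500),(180,365),(175,312),(170,450)]:
    u,v=p[0]/6+170,p[1]/6+180
    for z in(.033,.058):
        w=ray(g,u,v,z);print('side',p,z,(w@ex).round(4),(w@ey-T0).round(4))
for sg in(1,-1):
    for p in [(.012,.074,.15,0),(.012,.074,.043,0),(.012,.074,.043,.28),(.125,.074,.043,.28),(.125,.074,.043,0),(.125,.074,.15,0)]:
        q=robot.inverse_kinematics(*pose(*p,sg));print(sg,p,None if q is None else np.round(q,2).tolist())
E
```

```text
flange s,y 0.011565795384034978 0.0716638751416322
flange s,y 0.06486050863442866 0.07153133012837398
side (182, 500) 0.033 0.0138 0.073
side (182, 500) 0.058 -0.0075 0.0701
side (180, 365) 0.033 0.0683 0.0743
side (180, 365) 0.058 0.0443 0.0713
side (175, 312) 0.033 0.0919 0.0762
side (175, 312) 0.058 0.0667 0.0731
side (170, 450) 0.033 0.0336 0.0769
side (170, 450) 0.058 0.0113 0.0737
1 (0.012, 0.074, 0.15, 0) [-0.51, 0.24, 0.87, 2.15, -0.24, 0.85, 1.73]
1 (0.012, 0.074, 0.043, 0) [-0.21, 0.41, 0.55, 2.23, -0.38, 0.6, 1.83]
1 (0.012, 0.074, 0.043, 0.28) [-0.22, 0.51, 0.62, 2.03, -0.34, 1.01, 1.82]
1 (0.125, 0.074, 0.043, 0.28) [-0.31, 0.5, 0.47, 1.99, -0.33, 1.01, 1.58]
1 (0.125, 0.074, 0.043, 0) [-0.39, 0.41, 0.48, 2.19, -0.33, 0.6, 1.54]
1 (0.125, 0.074, 0.15, 0) [-0.5, 0.23, 0.59, 2.11, -0.17, 0.85, 1.39]
-1 (0.012, 0.074, 0.15, 0) [-0.69, 0.32, 1.13, 2.16, -0.38, 0.88, -1.26]
-1 (0.012, 0.074, 0.043, 0) [-0.48, 0.52, 0.92, 2.24, -0.67, 0.68, -1.01]
-1 (0.012, 0.074, 0.043, 0.28) [-0.41, 0.61, 0.92, 2.03, -0.51, 1.07, -1.12]
-1 (0.125, 0.074, 0.043, 0.28) [-0.71, 0.75, 1.11, 2.01, -0.71, 1.2, -1.14]
-1 (0.125, 0.074, 0.043, 0) [-0.82, 0.65, 1.11, 2.21, -0.85, 0.81, -1.07]
-1 (0.125, 0.074, 0.15, 0) [-0.91, 0.37, 1.13, 2.12, -0.43, 0.9, -1.46]
```

```bash
python3 - <<'E'
from h import *
from plant import robot
S=.0116
robot.goto(*pose(S,.074,.20,0))
robot.grip(.3,20)
robot.move_straight(pose(S,.074,.10,0)[0],vel=.15)
s=robot.sense();print(s['t'],s['tcp_pos']-pose(S,.074,.10,0)[0],s['opening'],s['wrist_force'].round(1))
for n in('side','top'):
    f=robot.grab_frame(n);np.savez(f'{n}1.npz',**f)
crop(load('side1.npz'),150,150,180,130,4,'pics/s1.png')
crop(load('top1.npz'),210,165,150,115,5,'pics/t1.png')
E
```

```text
4.425 [ 0.00053126 -0.00037118  0.00050925] 0.30251384121559105 [-0.  -0.1  0.5]
```

View pics/s1.png

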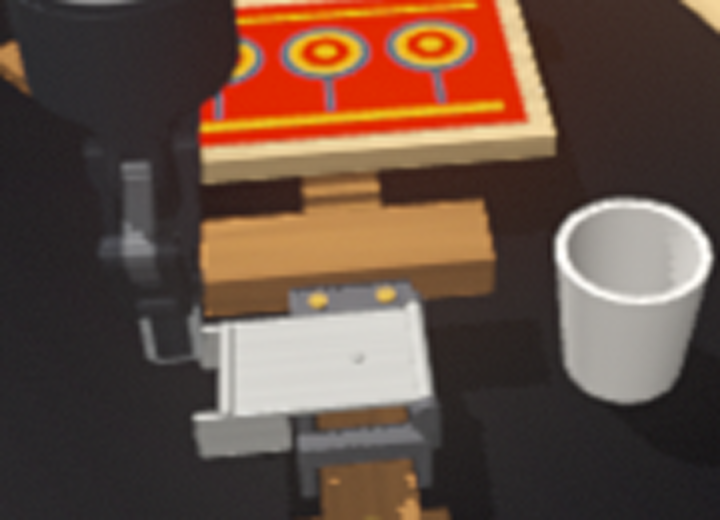

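View pics/t1.png

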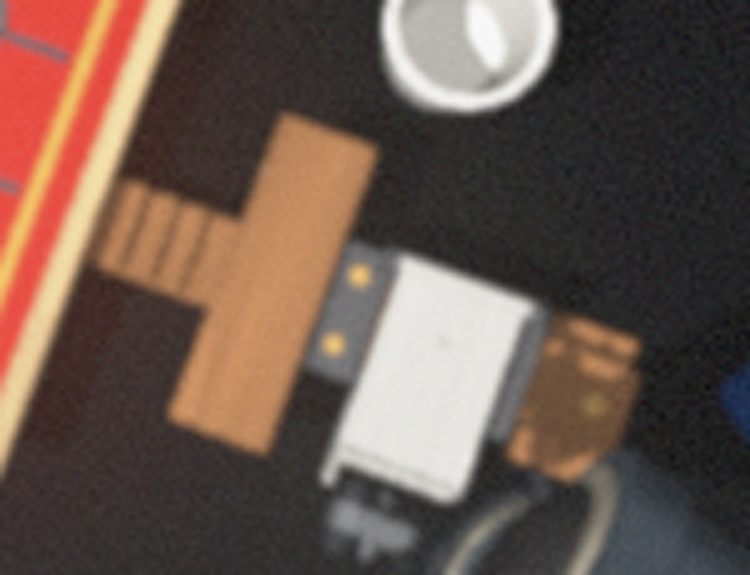

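```bash
python3 - <<'E'
from h import *
t=load('top1.npz');s=load('side1.npz')
for ds in(-.013,0,.013):
    X=W(.0116+ds,.074,.10-.011)
    p=proj(t,X);q=proj(s,X);print(((p-[210,165])*5).round(),((q-[150,150])*4).round())
X=W(.0116,.072,.058);print(((proj(t,X)-[210,165])*5).round(),((proj(s,X)-[150,150])*4).round())
cv2.imwrite('pics/t1f.png',t['image'][:,:,::-1]);
E
```

```text
[482. 546.] [184. 393.]
[452. 535.] [184. 370.]
[423. 524.] [185. 347.]
[443. 522.] [197. 419.]
```

View pics/t1f.png

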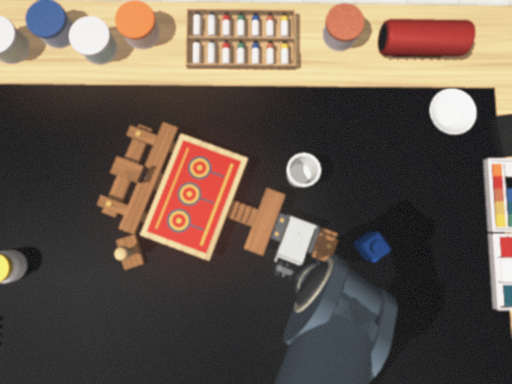

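```bash
python3 - <<'E'
from h import *
s=load('side1.npz')
im=s['image'][170:270,160:240,::-1].astype(float);im=np.clip(im*2.2,0,255).astype(np.uint8)
im=cv2.resize(im,None,fx=6,fy=6,interpolation=cv2.INTER_CUBIC)
for y in(.063,.074,.085):
  for ds in(-.013,.013,.028):
    q=(proj(s,W(.0116+ds,y,.089))-[160,170]+.5)*6;cv2.circle(im,tuple(int(v) for v in q),3,(0,255,0),-1)
cv2.imwrite('pics/s1b.png',im)
E
```

```text
(no output)
```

View pics/s1b.png

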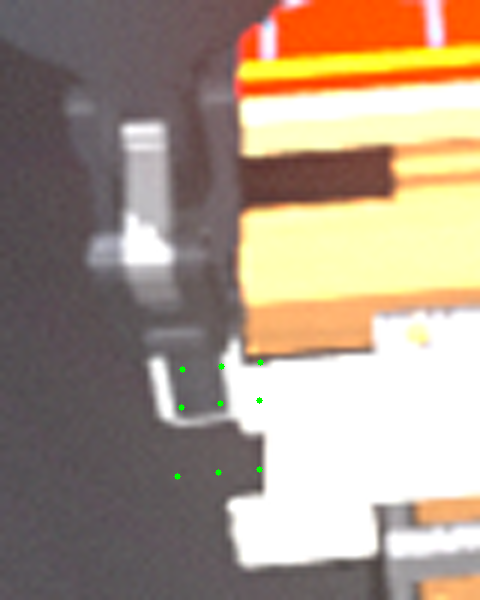

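```bash
python3 - <<'E'
from h import *
for n in('side1','top1'):
    f=load(n+'.npz');Z=f['range_z'];v,u=np.mgrid[:384,:512]
    c=np.stack([(u-f['cx'])/f['fx']*Z,(v-f['cy'])/f['fy']*Z,Z],-1);X=(c-f['t'])@f['R']
    S=X@ex;Y=X@ey-T0
    print(n)
    if n=='side1': pts=[(u,v) for v in range(190,245,4) for u in range(176,206,4)]
    else: pts=[(u,v) for v in range(258,280,3) for u in range(270,306,4)]
    for (u,v) in pts:
        if Z[v,u]>0 and X[v,u,2]>.03 and Y[v,u]>.045: print((u,v),(1000*np.array([S[v,u],Y[v,u],X[v,u,2]])).round().astype(int),end=' ')
    print()
E
```

```text
side1
(176, 190) [-25  84 231] (180, 190) [-27  78 232] (184, 190) [-23  73 229] (188, 190) [-28  68 232] (192, 190) [-24  63 229] (196, 190) [ -7  59 214] (200, 190) [ -6  54 213] (204, 190) [200  66  50] (176, 194) [ -7  88 210] (180, 194) [-30  79 228] (184, 194) [-25  74 224] (188, 194) [-29  68 226] (192, 194) [-27  63 224] (196, 194) [ -8  60 208] (200, 194) [ 23  58 183] (204, 194) [200  67  38] (176, 198) [-10  88 205] (180, 198) [-31  79 222] (184, 198) [-32  74 222] (188, 198) [-30  69 220] (192, 198) [-25  64 216] (196, 198) [-11  61 203] (176, 202) [ -9  90 197] (180, 202) [-14  83 201] (184, 202) [-37  74 219] (188, 202) [-36  69 218] (192, 202) [-17  66 202] (196, 202) [  0  63 187] (200, 202) [ -4  57 189] (176, 206) [-11  90 191] (180, 206) [ -9  85 189] (184, 206) [-42  74 216] (188, 206) [-41  69 215] (192, 206) [ -7  69 185] (196, 206) [-10  62 187] (200, 206) [-12  57 188] (204, 206) [136  64  60] (176, 210) [-47  85 215] (180, 210) [-48  79 215] (184, 210) [-49  74 215] (188, 210) [-48  69 214] (192, 210) [-49  64 215] (196, 210) [-12  63 182] (200, 210) [-12  57
[... 1522 characters left out ...]
 (290, 267) [ 47  67 174] (294, 267) [ 49  62 228] (298, 267) [ 46  58 254] (302, 267) [ 45  55 280] (274, 270) [ 77  79 214] (278, 270) [ 71  77 215] (282, 270) [ 65  74 218] (286, 270) [ 59  72 223] (290, 270) [ 53  69 224] (294, 270) [ 49  66 239] (298, 270) [ 48  62 272] (302, 270) [ 45  59 291] (274, 273) [ 75  84 214] (278, 273) [ 69  82 216] (282, 273) [ 61  80 206] (286, 273) [ 57  77 221] (290, 273) [ 52  74 228] (294, 273) [ 49  70 254] (298, 273) [ 48  66 280] (302, 273) [ 47  62 307] (290, 276) [ 51  78 233] (294, 276) [ 49  73 263] (298, 276) [ 46  70 279] (302, 276) [ 48  65 321] (290, 279) [ 49  83 231] (294, 279) [ 49  77 272] (298, 279) [ 45  74 280] (302, 279) [ 47  69 325]
```

```bash
python3 - <<'E'
from h import *
f=load('side1.npz');Z=f['range_z'];v,u=np.mgrid[:384,:512]
c=np.stack([(u-f['cx'])/f['fx']*Z,(v-f['cy'])/f['fy']*Z,Z],-1);X=(c-f['t'])@f['R']
S=X@ex;Y=X@ey-T0
for v in range(232,262,2): print(v,[tuple((1000*np.array([S[v,u],Y[v,u],X[v,u,2]])).round().astype(int).tolist()) for u in range(184,206,4)], f['image'][v,192])
E
```

```text
232 [(130, 111, -1), (-13, 80, 139), (-15, 74, 140), (-15, 68, 140), (-7, 63, 131), (65, 64, 59)] [49 48 48]
234 [(122, 111, 1), (-14, 80, 136), (-15, 74, 136), (-15, 68, 136), (-9, 63, 128), (64, 65, 54)] [50 47 49]
236 [(118, 111, -1), (-7, 82, 124), (-13, 75, 130), (-14, 69, 130), (-7, 64, 123), (64, 65, 49)] [47 46 46]
238 [(111, 110, 1), (-8, 83, 121), (-16, 75, 128), (-14, 69, 125), (-8, 64, 119), (64, 66, 44)] [49 46 47]
240 [(105, 110, 1), (105, 102, 0), (103, 94, 1), (103, 86, 0), (102, 78, 0), (64, 66, 39)] [80 79 79]
242 [(100, 110, 0), (100, 102, 0), (98, 94, 1), (98, 86, 0), (97, 78, -1), (94, 70, 2)] [46 42 42]
244 [(95, 110, 1), (94, 102, 0), (95, 94, -2), (92, 86, 0), (93, 78, -2), (90, 70, 0)] [45 42 42]
246 [(89, 109, 1), (88, 101, 1), (88, 94, 0), (86, 86, 1), (86, 78, 0), (85, 70, 0)] [46 43 44]
248 [(84, 109, 0), (82, 101, 1), (81, 93, 1), (79, 85, 3), (80, 78, 1), (79, 70, 1)] [44 42 42]
250 [(79, 109, 1), (78, 101, 0), (76, 93, 1), (75, 86, 1), (75, 78, 1), (75, 70, -1)] [45 42 43]
252 [(74, 109, 0), (71, 101, 2), (72, 93, 0), (70, 85, 1), (70, 78, 0), (70, 70, 0)] [44 41 42]
254 [(69, 108, 0), (69, 101, -1), (67, 93, 0), (65, 85, 1), (12, 71, 59), (12, 64, 59)] [44 42 42]
256 [(63, 108, 1), (62, 100, 1), (62, 93, 0), (60, 85, 1), (11, 71, 55), (13, 65, 53)] [44 41 41]
258 [(59, 108, -1), (57, 100, 1), (58, 93, -1), (55, 85, 1), (13, 72, 48), (12, 65, 48)] [44 42 42]
260 [(53, 108, 1), (53, 100, 0), (51, 93, 1), (51, 85, 1), (10, 72, 46), (12, 66, 44)] [44 41 42]
```

```bash
cat > look.py <<'E'
from h import *
def cloud(f):
    Z=f['range_z'];v,u=np.mgrid[:384,:512]
    c=np.stack([(u-f['cx'])/f['fx']*Z,(v-f['cy'])/f['fy']*Z,Z],-1);X=(c-f['t'])@f['R']
    return np.stack([X@ex,X@ey-T0,X[...,2]],-1)
E
python3 - <<'E'
from look import *
from plant import robot
S=.0116
print(robot.move_straight(pose(S,.074,.06,0)[0],vel=.1,contact_N=6))
s=robot.sense();print(s['t'],s['tcp_pos']-pose(S,.074,.06,0)[0],s['tcp_rot'],s['opening'],s['wrist_force'].round(1))
f=robot.grab_frame('side');np.savez('side2.npz',**f)
C=cloud(f)
for v in range(236,272,2): print(v,[tuple((1000*C[v,u]).round().astype(int).tolist()) for u in range(184,206,4)])
im=f['image'][190:290,150:260,::-1].astype(float);im=np.clip(im*2.2,0,255).astype(np.uint8)
cv2.imwrite('pics/s2.png',cv2.resize(im,None,fx=6,fy=6,interpolation=cv2.INTER_CUBIC))
E
```

```text
False
5.075 [ 0.00023292 -0.00028041  0.00028042] [3.14110202e+00 9.21624876e-05 1.21354574e+00] 0.2991729266950134 [ 0.1 -0.7 -0.5]
236 [(-52, 80, 171), (-54, 74, 171), (-52, 69, 169), (-54, 63, 170), (-15, 63, 130), (64, 65, 49)]
238 [(-54, 80, 169), (-53, 75, 167), (-51, 70, 165), (-51, 64, 164), (-28, 62, 139), (65, 66, 43)]
240 [(-50, 81, 160), (-49, 76, 159), (-48, 71, 157), (-48, 65, 156), (-30, 62, 138), (64, 66, 39)]
242 [(-47, 82, 154), (-45, 77, 151), (-44, 72, 149), (-45, 66, 149), (-35, 62, 138), (95, 70, 1)]
244 [(-42, 84, 144), (-42, 78, 143), (-40, 73, 141), (-32, 68, 131), (-39, 62, 138), (89, 70, 2)]
246 [(-39, 85, 137), (-31, 81, 127), (-32, 75, 127), (-34, 69, 129), (-35, 63, 129), (83, 70, 2)]
248 [(84, 109, 1), (-32, 81, 124), (-30, 76, 122), (-14, 72, 104), (-8, 67, 96), (78, 70, 2)]
250 [(79, 109, 0), (79, 101, 0), (-13, 79, 99), (-15, 72, 100), (-11, 67, 95), (75, 70, 0)]
252 [(73, 108, 1), (72, 101, 2), (-13, 79, 94), (-16, 73, 96), (-17, 66, 96), (69, 70, 1)]
254 [(69, 109, 0), (68, 101, 0), (-15, 80, 91), (-13, 74, 88), (-14, 67, 88), (11, 64, 60)]
256 [(63, 108, 2), (62, 101, 1), (-14, 80, 85), (-14, 74, 85), (-13, 68, 83), (10, 64, 56)]
258 [(58, 108, 1), (57, 100, 1), (56, 93, 1), (56, 85, 0), (12, 72, 49), (11, 65, 49)]
260 [(52, 107, 2), (52, 100, 1), (51, 93, 1), (51, 85, 0), (9, 72, 47), (12, 66, 43)]
262 [(51, 108, -2), (49, 100, -1), (47, 92, 1), (46, 85, 0), (11, 73, 40), (13, 66, 36)]
264 [(43, 107, 1), (43, 100, 0), (42, 92, 0), (42, 85, -1), (39, 77, 2), (38, 70, 2)]
266 [(40, 107, -1), (38, 100, 1), (37, 92, 0), (37, 85, 0), (36, 78, -1), (34, 70, 1)]
268 [(33, 107, 2), (34, 100, -1), (33, 92, 0), (31, 85, 1), (31, 77, 0), (29, 70, 2)]
270 [(30, 107, 0), (29, 99, 0), (27, 92, 1), (27, 85, 0), (26, 77, 0), (25, 70, 0)]
```

View pics/s2.png

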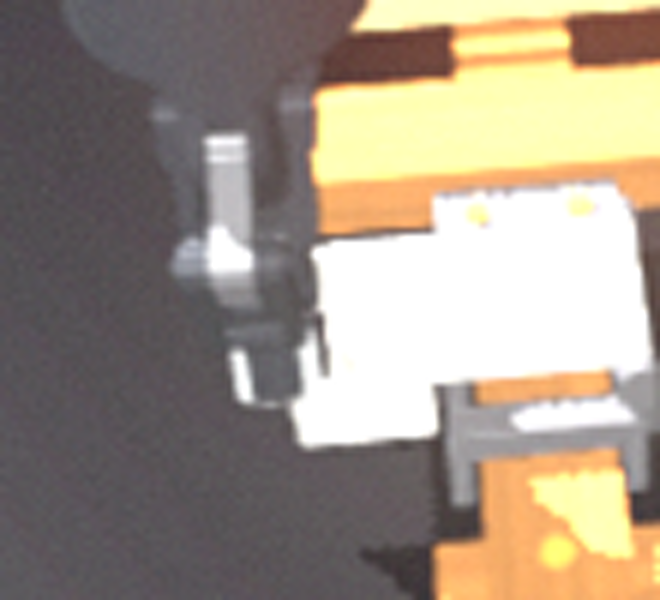

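```bash
python3 - <<'E'
from look import *
from plant import robot
S=.0116
print(robot.move_straight(pose(S,.074,.032,0)[0],vel=.08,contact_N=5))
s=robot.sense();print(s['t'],s['tcp_pos']-pose(S,.074,.032,0)[0],s['opening'],s['wrist_force'].round(1))
f=robot.grab_frame('side')
robot.grip(0,20)
s=robot.sense();print(s['t'],s['opening'],s['wrist_force'].round(1),(s['wrist_force']@ex).round(1),s['tcp_pos']-pose(S,.074,.032,0)[0])
g=robot.grab_frame('side')
o=[]
for k in(f,g):
    im=k['image'][200:280,160:230,::-1].astype(float);im=np.clip(im*2,0,255).astype(np.uint8);o.append(cv2.resize(im,None,fx=5,fy=5,interpolation=cv2.INTER_CUBIC))
cv2.imwrite('pics/s3.png',np.hstack(o))
E
```

```text
False
5.625 [ 7.16113894e-05 -2.21568717e-04  3.14594442e-05] 0.29682726335238585 [-0.4  0.  -0.2]
6.0 0.02305783590111077 [-0.1  0.5  1.9] 0.4 [ 4.07277694e-04 -5.07073815e-05  3.09368675e-04]
```

View pics/s3.png

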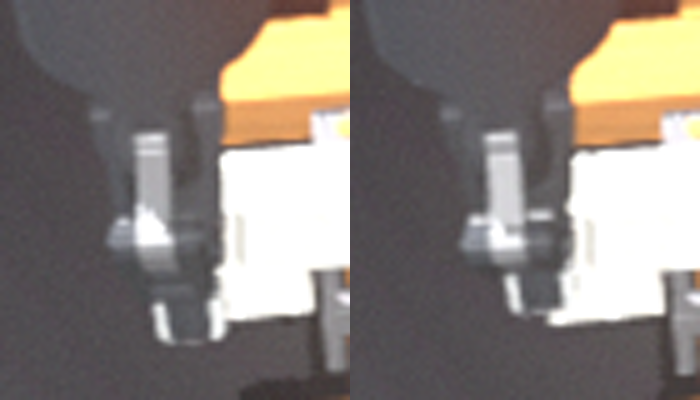

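```bash
python3 - <<'E'
from look import *
from plant import robot
S=.0116
robot.grip(0,45)
for ph in (.07,.14,.21,.28):
    p,o=pose(S,.074,.032,ph);robot.move_straight(p,vel=.06,attitude=o)
    s=robot.sense();w=s['wrist_force'];print(ph,s['t'],s['opening'].__round__(3),'ex %.1f ey %.1f z %.1f'%(w@ex,w@ey,w[2]))
f=robot.grab_frame('side');np.savez('side4.npz',**f);t=robot.grab_frame('top');np.savez('top4.npz',**t)
im=f['image'][170:280,150:280,::-1].astype(float);im=np.clip(im*1.5,0,255).astype(np.uint8)
cv2.imwrite('pics/s4.png',cv2.resize(im,None,fx=5,fy=5,interpolation=cv2.INTER_CUBIC))
E
```

```text
0.07 6.5417 0.016 ex 1.0 ey -1.7 z -2.8
0.14 6.8167 0.015 ex 1.2 ey -2.9 z -3.5
0.21 7.0917 0.013 ex 0.6 ey -1.9 z -3.4
0.28 7.3667 0.016 ex 0.7 ey -3.2 z -2.9
```

View pics/s4.png

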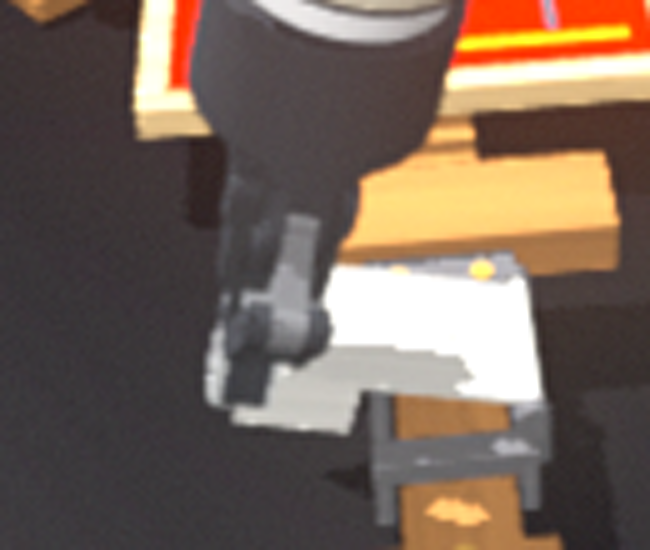

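```bash
python3 - <<'E'
from look import *
from plant import robot
S=.0116
def go(d,v):
    p,o=pose(S+d,.074,.032,.28);robot.move_straight(p,vel=v)
    s=robot.sense();w=s['wrist_force'];print('%.4f t %.2f op %.3f'%(d,s['t'],s['opening']),'ex %.1f ey %.1f z %.1f'%(w@ex,w@ey,w[2]),'s_act %.4f'%(s['tcp_pos']@ex-S));return w@ex
go(.01,.04);go(.08,.09)
for d in np.arange(.084,.1045,.004):
    if go(d,.04)<-9:break
np.savez('top5.npz',**robot.grab_frame('top'));f=robot.grab_frame('side');np.savez('side5.npz',**f)
crop(load('top5.npz'),90,110,260,180,3,'pics/t5.png')
crop(f,150,130,150,120,5,'pics/s5.png')
E
```

```text
0.0100 t 7.87 op 0.013 ex 2.0 ey -5.0 z -3.3 s_act 0.0105
0.0800 t 8.79 op 0.016 ex 1.7 ey -5.0 z -3.5 s_act 0.0804
0.0840 t 9.04 op 0.016 ex 0.2 ey -5.1 z -3.6 s_act 0.0838
0.0880 t 9.29 op 0.012 ex -0.2 ey -5.7 z -3.7 s_act 0.0877
0.0920 t 9.54 op 0.014 ex -1.8 ey -5.1 z -4.7 s_act 0.0916
0.0960 t 9.79 op 0.014 ex -2.5 ey -4.8 z -3.8 s_act 0.0946
0.1000 t 10.04 op 0.011 ex -3.9 ey -5.4 z -3.9 s_act 0.0981
0.1040 t 10.29 op 0.013 ex -2.9 ey -5.8 z -4.1 s_act 0.1020
```

View pics/t5.png

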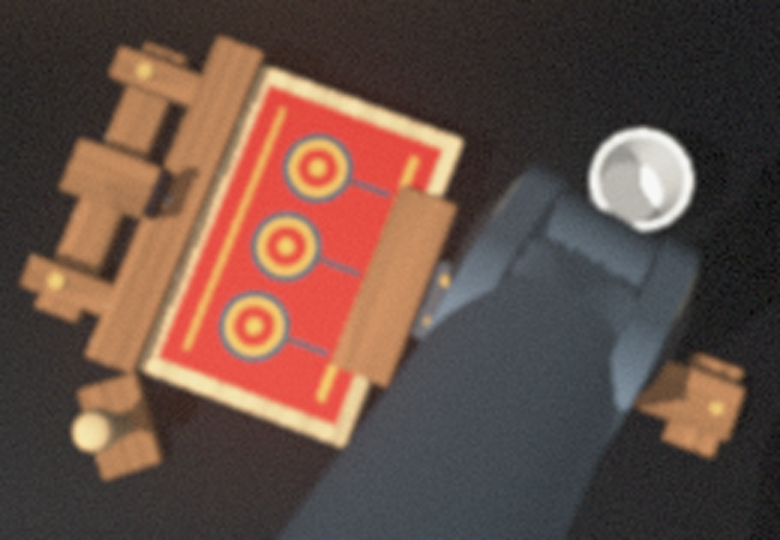

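View pics/s5.png

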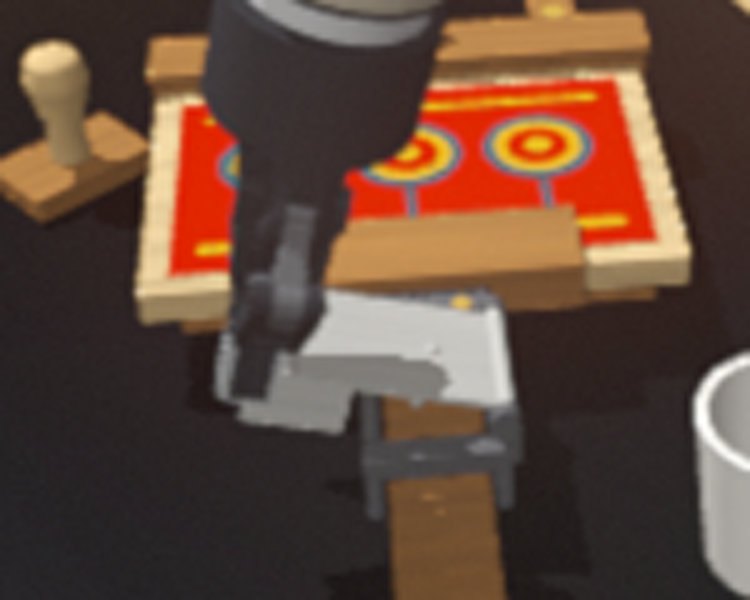

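The panel is being pushed, and its crookedness is nearly gone. In the top view the lip is on the panel and a sliver of gap remains at the ledge, from about (265,70) to (150,370). I'll continue gently until the force rises.

```bash
python3 - <<'E'
from look import *
from plant import robot
S=.0116
def go(d,v):
    p,o=pose(S+d,.074,.032,.28);robot.move_straight(p,vel=v)
    s=robot.sense();w=s['wrist_force'];print('%.4f t %.2f op %.3f'%(d,s['t'],s['opening']),'ex %.1f ey %.1f z %.1f'%(w@ex,w@ey,w[2]),'s_act %.4f'%(s['tcp_pos']@ex-S));return w@ex
for d in np.arange(.106,.122,.0015):
    if go(d,.02)<-9:break
np.savez('top6.npz',**robot.grab_frame('top'));f=robot.grab_frame('side');np.savez('side6.npz',**f)
crop(load('top6.npz'),90,110,260,180,3,'pics/t6.png')
E
```

```text
0.1060 t 10.64 op 0.011 ex -4.0 ey -4.7 z -4.2 s_act 0.1037
0.1075 t 10.89 op 0.017 ex -4.3 ey -5.6 z -4.1 s_act 0.1050
0.1090 t 11.14 op 0.010 ex -5.3 ey -5.2 z -3.2 s_act 0.1064
0.1105 t 11.39 op 0.010 ex -3.6 ey -5.3 z -5.0 s_act 0.1079
0.1120 t 11.64 op 0.016 ex -4.2 ey -5.2 z -3.7 s_act 0.1094
0.1135 t 11.89 op 0.013 ex -4.6 ey -5.3 z -3.4 s_act 0.1109
0.1150 t 12.14 op 0.016 ex -4.7 ey -6.4 z -4.6 s_act 0.1123
0.1165 t 12.39 op 0.011 ex -6.8 ey -4.8 z -4.0 s_act 0.1124
0.1180 t 12.64 op 0.015 ex -9.5 ey -5.6 z -4.2 s_act 0.1125
```

View pics/t6.png

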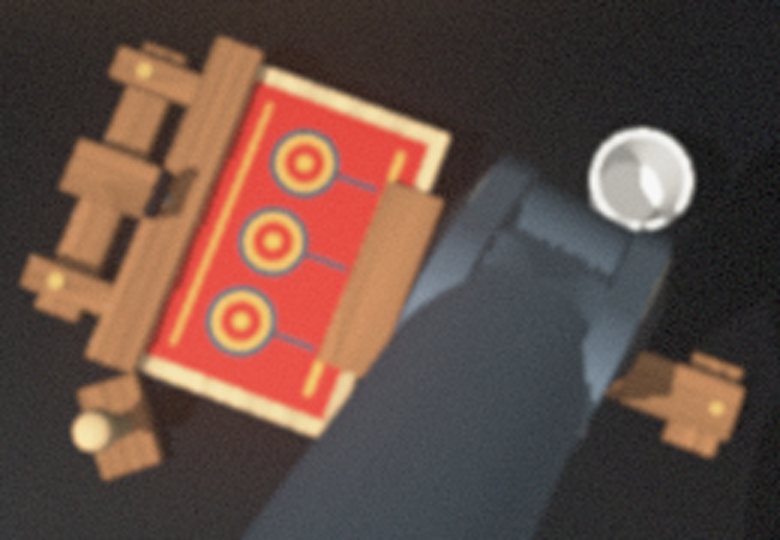

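```bash
python3 - <<'E'
from h import *
f=load('top0.npz');g=f['image'].astype(np.float32).sum(2)
ss=np.arange(.138,.200,.001);rows=[]
for y in np.arange(-.012,.0125,.003):
    pts=np.array([proj(f,W(s,y,.034)) for s in ss],np.float32)
    rows.append(cv2.remap(g,pts[None,:,0],pts[None,:,1],cv2.INTER_LINEAR)[0])
p=np.mean(rows,0)
for s,v in zip(ss,p): print('%.3f:%d'%(s,v),end=' ')
f=load('side0.npz');g=f['image'].astype(np.float32).sum(2);rows=[]
ss=np.arange(.165,.2,.002)
for y in np.arange(-.012,.0125,.003):
    pts=np.array([proj(f,W(s,y,.034)) for s in ss],np.float32)
    rows.append(cv2.remap(g,pts[None,:,0],pts[None,:,1],cv2.INTER_LINEAR)[0])
print();[print('%.3f:%d'%(s,v),end=' ') for s,v in zip(ss,np.mean(rows,0))]
E
```

```text
0.138:402 0.139:401 0.140:402 0.141:405 0.142:408 0.143:410 0.144:412 0.145:412 0.146:412 0.147:410 0.148:403 0.149:389 0.150:370 0.151:353 0.152:341 0.153:341 0.154:350 0.155:367 0.156:385 0.157:398 0.158:405 0.159:411 0.160:414 0.161:411 0.162:404 0.163:389 0.164:370 0.165:351 0.166:339 0.167:338 0.168:348 0.169:364 0.170:381 0.171:394 0.172:403 0.173:410 0.174:413 0.175:411 0.176:405 0.177:391 0.178:372 0.179:351 0.180:332 0.181:324 0.182:330 0.183:346 0.184:365 0.185:383 0.186:396 0.187:402 0.188:399 0.189:386 0.190:365 0.191:341 0.192:316 0.193:294 0.194:276 0.195:265 0.196:265 0.197:279 0.198:311 0.199:359 
0.165:416 0.167:412 0.169:404 0.171:399 0.173:384 0.175:341 0.177:291 0.179:260 0.181:259 0.183:299 0.185:357 0.187:394 0.189:400 0.191:371 0.193:320 0.195:278 0.197:254 0.199:251
```

```bash
python3 - <<'E'
from look import *
from plant import robot
S=.0116
def st(l):
    s=robot.sense();w=s['wrist_force'];print(l,'t %.2f op %.3f'%(s['t'],s['opening']),'ex %.1f ey %.1f z %.1f'%(w@ex,w@ey,w[2]),'s_act %.4f'%(s['tcp_pos']@ex-S))
d=.1145
for ph in(.28,.22,.18,.15,.13):
    p,o=pose(S+d,.074,.032,ph);robot.move_straight(p,vel=.04,attitude=o);st(ph)
np.savez('top7.npz',**robot.grab_frame('top'));f=robot.grab_frame('side');np.savez('side7.npz',**f)
crop(f,150,130,150,120,5,'pics/s7.png')
E
```

```text
0.28 t 12.99 op 0.011 ex -4.1 ey -5.1 z -3.8 s_act 0.1122
0.22 t 13.30 op 0.015 ex -4.0 ey -6.6 z -4.0 s_act 0.1123
0.18 t 13.56 op 0.012 ex -4.2 ey -5.6 z -4.0 s_act 0.1123
0.15 t 13.81 op 0.014 ex -4.0 ey -5.8 z -2.7 s_act 0.1123
0.13 t 14.06 op 0.019 ex -3.1 ey -4.8 z -2.1 s_act 0.1123
```

View pics/s7.png

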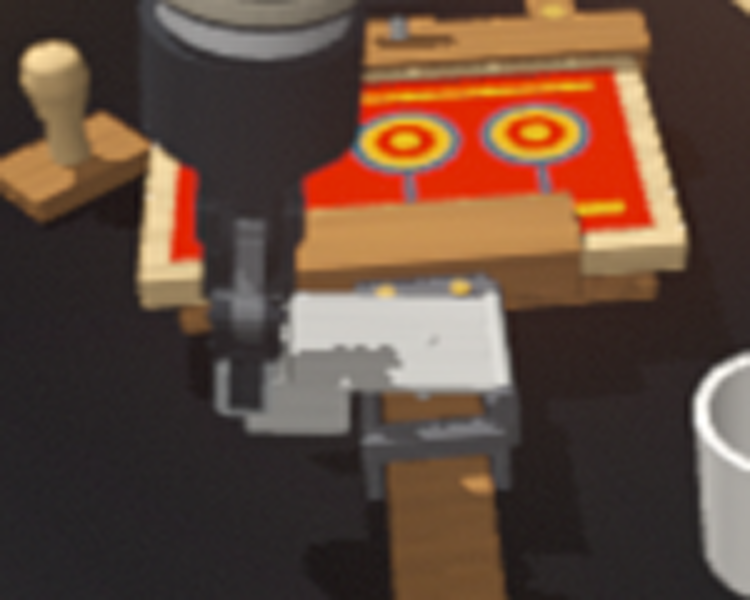

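```bash
python3 - <<'E'
from look import *
from plant import robot
S=.0116
def st(l):
    s=robot.sense();w=s['wrist_force'];print(l,'t %.2f op %.3f'%(s['t'],s['opening']),'ex %.1f ey %.1f z %.1f'%(w@ex,w@ey,w[2]),'s_act %.4f'%(s['tcp_pos']@ex-S));return w[2]
d=.1145
for ph in(.12,.11,.10,.09,.08,.07):
    p,o=pose(S+d,.074,.032,ph);robot.move_straight(p,vel=.03,attitude=o)
    if st(ph)>2: break
E
```

```text
0.12 t 14.41 op 0.016 ex -3.8 ey -5.7 z -2.9 s_act 0.1123
0.11 t 14.66 op 0.013 ex -4.8 ey -5.5 z -2.0 s_act 0.1123
0.1 t 14.91 op 0.011 ex -4.6 ey -6.0 z -2.1 s_act 0.1123
0.09 t 15.16 op 0.015 ex -3.9 ey -4.9 z -2.0 s_act 0.1123
0.08 t 15.41 op 0.010 ex -4.6 ey -5.7 z -2.7 s_act 0.1123
0.07 t 15.66 op 0.014 ex -4.1 ey -5.6 z -1.8 s_act 0.1123
```

The spring still pulls downward below 0.16 rad, so the pin is entering a notch right at the home position. I'll lower the tab all the way and release it.

```bash
python3 - <<'E'
from look import *
from plant import robot
S=.0116
def st(l):
    s=robot.sense();w=s['wrist_force'];print(l,'t %.2f op %.3f'%(s['t'],s['opening']),'ex %.1f ey %.1f z %.1f'%(w@ex,w@ey,w[2]),'s_act %.4f'%(s['tcp_pos']@ex-S));return w[2]
d=.1145
for ph in(.05,.03,.01,0):
    p,o=pose(S+d,.074,.032,ph);robot.move_straight(p,vel=.03,attitude=o)
    if st(ph)>3: break
robot.move_straight(pose(S+.1125,.074,.032,ph)[0],vel=.02);st('relax')
robot.grip(.3);st('open')
robot.sleep(.3)
f=robot.grab_frame('side');np.savez('side8.npz',**f)
crop(f,150,130,150,120,5,'pics/s8.png')
C=cloud(f)
print([(1000*C[v,u]).round().astype(int).tolist() for u,v in[(215,195),(225,195),(235,195),(243,195)]])
C=cloud(load('side7.npz'));print([(1000*C[v,u]).round().astype(int).tolist() for u,v in[(215,195),(225,195),(235,195),(243,195)]])
E
```

```text
0.05 t 15.91 op 0.013 ex -3.9 ey -4.7 z -1.9 s_act 0.1123
0.03 t 16.16 op 0.013 ex -4.7 ey -5.4 z -1.4 s_act 0.1123
0.01 t 16.41 op 0.010 ex -3.9 ey -5.5 z -1.8 s_act 0.1123
0 t 16.66 op 0.014 ex -4.1 ey -5.5 z -0.3 s_act 0.1123
relax t 16.91 op 0.013 ex -1.8 ey -4.6 z 0.8 s_act 0.1119
open t 17.27 op 0.300 ex 0.3 ey -0.5 z -0.3 s_act 0.1126
[[170, 42, 58], [167, 22, 58], [163, 1, 59], [162, -15, 59]]
[[159, 42, 67], [158, 22, 66], [158, 1, 64], [160, -15, 60]]
```

View pics/s8.png

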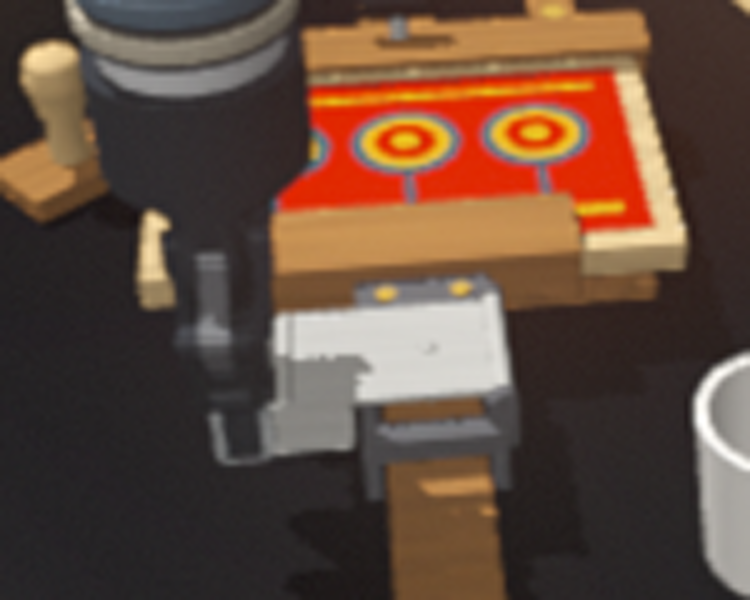

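```bash
python3 - <<'E'
from look import *
from plant import robot
S=.0116+.1125
robot.move_straight(pose(S,.078,.032,0)[0],vel=.03)
robot.move_straight(pose(S,.078,.16,0)[0],vel=.15)
robot.goto([.30,.45,.30],[np.pi,0,1.279])
robot.sleep(.3)
s=robot.sense();print(s['t'],s['wrist_force'].round(1))
t=robot.grab_frame('top');f=robot.grab_frame('side');np.savez('top9.npz',**t);np.savez('side9.npz',**f)
crop(t,90,110,260,180,3,'pics/t9.png');crop(f,130,110,190,140,4,'pics/s9.png')
for n,dd in(('top0',0),('top9',.1123)):
    C=cloud(load(n+'.npz'));
    for lo,hi in((-.02,0),(0,.02),(.02,.035),(.035,.05)):
        m=(abs(C[...,0]-.0383-dd)<.018)&(C[...,1]>lo)&(C[...,1]<hi)&(C[...,2]>.04)&(C[...,2]<.1)
        print(n,lo,m.sum(),(1000*C[m][:,2].mean()).round(1))
E
```

```text
21.1333 [-0.6 -0.  -0.3]
top0 -0.02 154 59.5
top0 0 156 59.6
top0 0.02 115 59.6
top0 0.035 117 59.7
top9 -0.02 153 59.7
top9 0 153 59.6
top9 0.02 116 59.4
top9 0.035 118 59.5
```

View pics/t9.png

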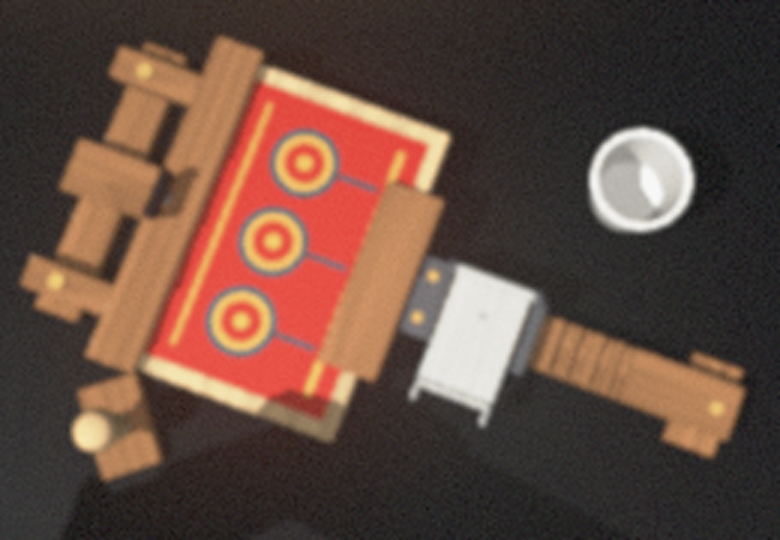

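View pics/s9.png

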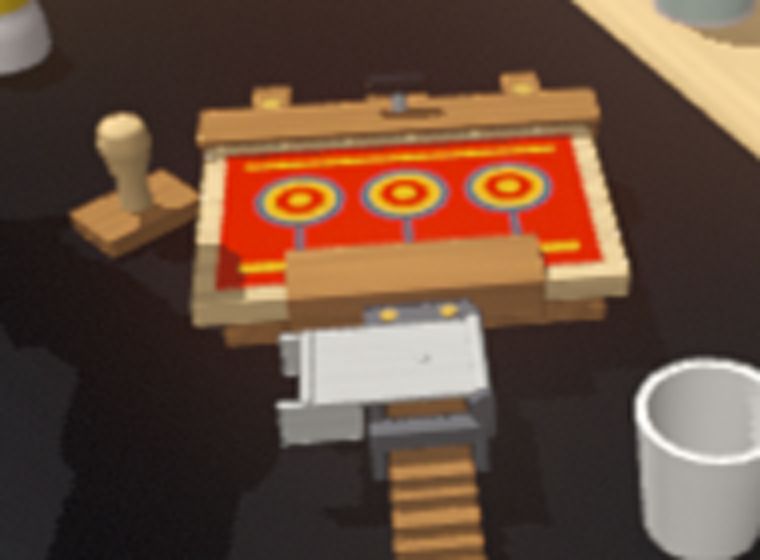

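The tab plate is as level and as low as at the start (59.5 mm across its whole width, against 59.6). In the top view the ledge lip covers the far end of the panel, along (262,75) to (150,360), and the holder lip, (390,185) to (325,365), covers the near end. The pot, stamp and bottle haven't moved. I'm handing the job in.

```bash
python3 - <<'E'
from look import *
a,b=load('top0.npz'),load('top9.npz')
for n,(x0,y0,x1,y1) in dict(pot=(280,145,330,190),stamp=(112,230,140,262),ink=(350,225,400,270)).items():
    d=np.abs(a['image'][y0:y1,x0:x1].astype(float)-b['image'][y0:y1,x0:x1]).mean();print(n,d.round(2))
from plant import robot
robot.close_job();print(robot.sense()['t'])
E
```

```text
pot 2.88
stamp 3.77
ink 3.67
the job is handed in; nothing more can be done
the job is handed in; nothing more can be done
```

The panel is home against the ledge, the holder is right up against it, and the tab is down in a notch. I handed the job in at about 21 s on the robot's clock.

**What I did:** The arm could not reach the tab's pocket with the finger pointing in from the side. Instead I pinched the tab's near flange and lifted the tab to about 0.28 rad. I then slid the holder 112 mm until the panel stopped against the ledge. The push peaked at about 9.5 N, roughly 5 N more than sliding took. At that point the pin sat over a notch, so I eased the tab down to 0, let go and moved the arm away.

**Last checks:**
- **Tab:** the plate is level at 59.4–59.7 mm, against 59.5–59.7 mm when it was latched at the start. The spring kept pulling down all the way to 0, which means the pin went into the notch.
- **Panel:** in both views the lips of holder and ledge lap over its two ends, and no gap shows at the ledge.
- **Pot, stamp and bottle:** none has moved; before-and-after pictures differ only by about noise level.

**What disagreed:**
- **Notch position:** I measured the notch about 1.7 mm further up than the pin, just outside the 1.5 mm play. The tab dropped in anyway, so I put that down to calibration.
- **Fingertip height:** the side camera showed the partly open fingertips over 20 mm higher than the stated tool length, so I gripped lower than planned.
- **Not tested:** I did not tug the holder back to check the latch, so as not to open a gap.

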